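# Take the slide rack out of its staining dish and stand it to drain

### The job

Flip up the folded wire handle of the steel slide rack, lift the rack by it straight up out of its tight white dish, and stand it gently, level and lengthways, on the draining tray, then let go. Leave the dish standing where it is, keep the rack level all the way, keep your fingers off the glass slides and do not disturb the other things.

Things in the scene. Friction and masses are not known exactly. Their poses are not given: they have to be found in the camera images.
- rack: Open stainless slide basket, 117 mm long (its x), 83 wide (y), 36 high, about 0.35 kg with slides. Origin: centre of its underside. It stands on the dish's floor with 1.5 mm of play all round, its top edge 14 mm below the dish's rim: its wire handle is all there is to lift it by. Slides fill x = -53 to -7 mm; from x = 0 to +56 mm it is empty down to floor bars 3 mm above the origin.
- slides: The nine glass slides fixed in the rack, standing on edge across it (76 mm along the rack's y), tops 29 mm above the rack's underside. Origin and axes as rack. Not to be pressed by the fingers.
- handle_pivot (a point): Middle of the handle's pivot line, which runs along the rack's y at rack x = 0, 42 mm above the rack's underside, through two lugs at y = -40.5 and +40.5 mm that reach 48 mm up. Axes as the rack's. The handle swings from level (over rack +x) up through 90 degrees to a firm stop; the pivots are stiff (about 0.6 N at the bar moves it), so it stays where it is left.
- handle_bar (a point): Middle of the handle's cross bar: round steel, 8 mm thick, 66 mm long along the rack's y, 50 mm from the pivot line on two 4 mm wire arms 75 mm apart. x: from pivot to bar; y: the rack's. Starts folded, 0 to 7 degrees up, bar at or below the dish's rim, 6 mm from its end wall, so a finger fits only inside the loop (50 mm free, 35 mm deep below the bar). Upright: 92 mm above the rack's underside.
- dish: The white staining dish in which the rack stands: a thick rectangular trough, 130 x 96 mm outside, 55 mm high, walls and floor 5 mm (inside 120 x 86 x 50 mm), 0.45 kg, loose on the bench. Origin: centre of its underside; its x is its length. The rack's x points the other way, roughly towards the robot.
- drain_tray: The fixed shallow metal draining tray, 200 x 146 mm outside (x is its length), rim 14 mm high and 3 mm thick. Origin: centre of its underside.
- tray_floor (a point): Centre of the tray's flat inner floor, 4 mm above the bench; the floor is 190 x 140 mm inside the rim. Axes as the tray's.
- spare_dish: A second white dish of the same make, empty, loose on the bench; leave it alone. Origin: centre of its underside.
- cup_a: Specimen cup with a red screw lid, 62 mm wide, 70 mm high, loose; leave it alone. Origin: centre of its underside.
- cup_b: Another specimen cup, same size, loose; leave it alone. Origin: centre of its underside.
- reagent: Brown reagent bottle, 62 mm wide, 130 mm high, loose; leave it alone. Origin: centre of its underside.
There are look-alikes about, which are no part of the job. What is shaped like the dish but blue is not meant. Of the things that look like the drain_tray, the larger one is meant.

How it is judged:
By the outcome, as a careful person would: the job done as asked, in the order asked, and still so for the second after the job is handed in, with the robot touching nothing.
It also fails if it takes over 64 s, if anything falls off the work surface, if the arm or the gripper's body presses on something with over 40 N, if the wrist force passes 120 N, or if a joint passes its speed limit or range.

### The arm

A 7-joint arm with a two-finger parallel gripper is mounted at the origin on the work surface. World frame = base frame: x ahead of the robot, y to its left, z up, the work surface at z = 0. Lengths are in m, angles in rad, forces in N, time in s.
With the tool pointing down it reaches from about 0.35 to 0.9 m from the base axis. Payload 8.1 kg.
Tool frame: the origin (TCP) lies midway between the tips of the shut fingers; the grasp point (between the pads) lies 19 mm behind it; z points along the fingers, x is the direction in which the jaws open and shut, and the axes are right-handed (so a half turn about z gives the same grasp; the last joint's range is limited). The gripper opens to 92 mm and grips with 3 to 60 N. Pads are 19 mm wide; open, the fingers measure 130 mm over their backs; the gripper's body (75 mm by 190 mm) begins 47 mm behind the grasp point.
Start: joints at [1.246, 0.434, 0.025, 1.573, -0.012, 1.134, -0.075], TCP at [0.137, -0.61, 0.227] pointing down, gripper open.
Joint ranges: [-2.62, 2.62], [-0.44, 2.09], [-1.27, 1.32], [0.08, 2.57], [-1.32, 4.46], [0.12, 2], [-2.74, 2.74]. Speed limits (rad/s): [2.22, 2.22, 3.01, 3.01, 3.14, 3.14, 3.14].

### API

Orientations are given as a unit quaternion [x, y, z, w].
In Python, from bench import r gives the robot as it stands. Calls block until the motion is done:
- r.move_ptp(position, orientation): joint-space move of the TCP to a pose.
- r.movel(position, rotation=None, v=0.15): straight line of the TCP; rotation=None keeps the orientation; v is the mean speed in m/s.
- r.move_j(angles): joint-space move.
- r.gripper_to(opening, grip_force=None): finger opening in m; grip_force is the grip in N (None keeps the last); returns when the fingers have stopped.
- r.wait(seconds).
- r.solve_ik(position, orientation): joint angles nearest the present ones, or None.
- r.get_state(): the state.
- r.snapshot(name): name is "scene" or "top"; returns a dict with "image" (400x640x3 uint8, red, green, blue), "depth" (400x640 float32, m along the optical axis (not along the pixel's ray), 0 where there is no reading), "fx", "fy", "cx", "cy" (pixels), "distortion" ([k1, k2, p1, p2, k3] as OpenCV has them; the pictures are not rectified), "xyz" and "rotation" of the camera in the world. Camera axes: x right, y down, z forward; pixel columns grow to the right and rows downward; lengths in m; the calibration is good to about 2 mm. A picture is of the moment at which its call begins.
A pose or a line that the arm cannot do raises r.IKError and nothing moves.
- r.hand_in(): hands the job in, once; it reports no verdict.
The state is a dict: "clock": time; "q": joint angles; "qd": joint speeds; "effort": joint torques, N m; "eef_pos": TCP position; "ee_rot": TCP orientation; "wrist_force": force on the tool from outside, world axes, zero at the start; "wrist_torque": the same for the moment, N m; "finger_gap": finger opening in m.
Only numpy, scipy, OpenCV 4.12 (cv2) and the standard library are available. Lean on these libraries where they do the work, as an engineer would, in place of code of your own. Each camera call takes 0.05 s, during which the arm holds its last target. There are 200 camera calls.

## Working session

There is one attempt and no reset: what is moved stays moved. The work goes in short steps, each a Python script; the robot and the scene stay as the last script left them, time stands still between calls to the robot, and variables do not carry over. Pictures are saved under pics/ and viewed, on a budget of 10 in all, crops included, one or two more only if the job needs it, and the job is handed in when it is done.

```bash
ls; mkdir -p pics
cat > h.py <<'E'
import numpy as np, cv2
from bench import r
from scipy.spatial.transform import Rotation as R
def rot(c):
    q=np.array(c["rotation"]); return q if q.shape==(3,3) else R.from_quat(q).as_matrix()
def snap(n,tag):
    c=r.snapshot(n); np.save(f"pics/{tag}.npy",c,allow_pickle=True); cv2.imwrite(f"pics/{tag}.png",c["image"][...,::-1]); return c
def load(tag): return np.load(f"pics/{tag}.npy",allow_pickle=True).item()
def K(c): return np.array([[c["fx"],0,c["cx"]],[0,c["fy"],c["cy"]],[0,0,1.]])
def rays(c,px):
    u=cv2.undistortPoints(np.float64(px).reshape(-1,1,2),K(c),np.float64(c["distortion"])).reshape(-1,2)
    return np.c_[u,np.ones(len(u))]
def plane(c,px,z):
    d=rays(c,px)@rot(c).T; o=np.array(c["xyz"]); return o+d*((z-o[2])/d[:,2])[:,None]
def cloud(c):
    v,u=np.mgrid[:400,:640]; d=rays(c,np.c_[u.ravel(),v.ravel()])*c["depth"].reshape(-1,1)
    return (d@rot(c).T+np.array(c["xyz"])).reshape(400,640,3)
def proj(c,P):
    Rm=rot(c); rv=cv2.Rodrigues(Rm.T)[0]; return cv2.projectPoints(np.float64(P).reshape(-1,1,3),rv,-Rm.T@np.array(c["xyz"]),K(c),np.float64(c["distortion"]))[0].reshape(-1,2)
E
python3 - <<'E'
from h import *
for n in("scene","top"):
    c=snap(n,n+"0"); print(n,c["xyz"],rot(c)[:,2],c["fx"],c["distortion"])
print(r.get_state())
a=load("scene0")["image"];b=load("top0")["image"]
cv2.imwrite("pics/s.png",a[...,::-1])
E
```

```text
pics
scene [ 1.29796346 -0.62372631  0.92865711] [-0.56595193  0.48805685 -0.66445386] 457.36065123266513 [-0.0235879  0.         0.         0.         0.       ]
top [0.41895023 0.04310529 1.40749928] [ 0.1019841  -0.01407641 -0.99468643] 515.6502523766562 [-0.16380032  0.          0.          0.          0.        ]
{'clock': 0.1, 'q': array([ 1.24637581,  0.43515007,  0.02497204,  1.57396542, -0.01158956,
        1.13401014, -0.07509377]), 'qd': array([ 3.27231819e-04, -1.55593916e-03,  1.03801450e-03, -1.53396489e-03,
        2.44306908e-05, -8.65577197e-04,  5.84413240e-04]), 'effort': array([ 3.04337671e-03, -6.69115663e+01,  9.87880155e-01, -3.15141499e+01,
       -6.05052989e-02,  3.75121075e-02,  1.59025518e-05]), 'eef_pos': array([ 0.13735379, -0.60926794,  0.22604119]), 'ee_rot': array([ 7.81008892e-01, -6.24519518e-01, -5.81781635e-04, -3.78543136e-04]), 'wrist_force': array([-0.08714773, -0.42623476, -0.03621023]), 'wrist_torque': array([0.06502427, 0.01418996, 0.04359106]), 'finger_gap': 0.09154201971636966}
```

View pics/top0.png

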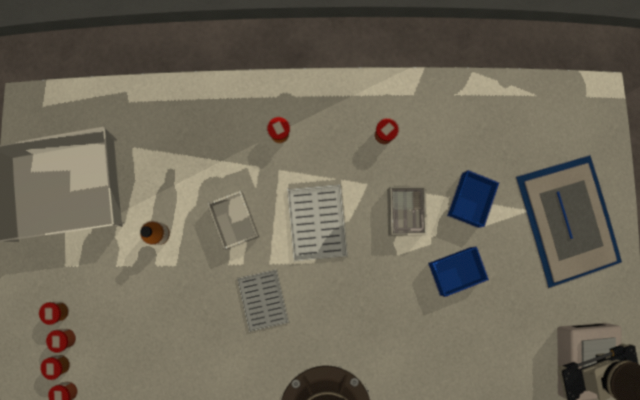

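View pics/scene0.png

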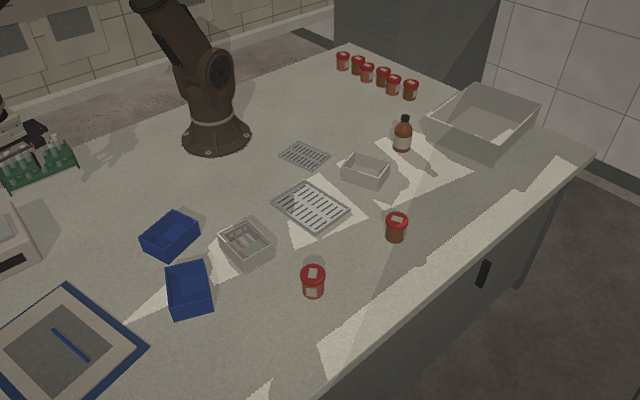

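Top view: rack in its white dish at (406,211). What could be mistaken for it: the empty white dish (234,220) and the blue dishes (473,199) and (459,272). Trays: larger at (317,221), smaller look-alike at (262,301). I choose the dish at (406,211) and the tray at (317,221), and check both in a close crop.

Run:
```python
from h import *
a=load("top0");b=load("scene0")
x=cv2.resize(a["image"][170:255,365:450],(400,400),interpolation=2);y=cv2.resize(b["image"][205:285,205:285],(400,400),interpolation=2)
cv2.imwrite("pics/crop.png",np.hstack([x,y])[...,::-1])
for n,c in(("top",a),("scene",b)):
    P=cloud(c)
    def fit(m,t):
        q=P[m][:,:2].astype(np.float32)
        if len(q)<20: print(t,len(q));return
        print(n,t,len(q),cv2.minAreaRect(q),P[m][:,2].mean())
    print(proj(c,[[.45,-.13,.05]]))
    box=lambda x0,x1,y0,y1,z0,z1:(c["depth"]>0)&(P[...,0]>x0)&(P[...,0]<x1)&(P[...,1]>y0)&(P[...,1]<y1)&(P[...,2]>z0)&(P[...,2]<z1)
    if n=="top":
        for px in [(406,211),(317,221),(234,220),(278,129),(387,130),(152,232),(473,199),(459,272),(262,301)]: print(px,P[px[1],px[0]].round(3))
```

```text
[[371.13222709 243.59944872]]
(406, 211) [ 0.538 -0.235  0.005]
(317, 221) [ 0.517  0.01  -0.001]
(234, 220) [ 0.524  0.238 -0.001]
(278, 129) [0.759 0.109 0.068]
(387, 130) [ 0.75  -0.181  0.071]
(152, 232) [0.49  0.434 0.109]
(473, 199) [ 0.568 -0.429  0.   ]
(459, 272) [ 0.366 -0.376  0.008]
(262, 301) [0.303 0.164 0.005]
[[256.92239951 205.82749616]]
```

View pics/crop.png

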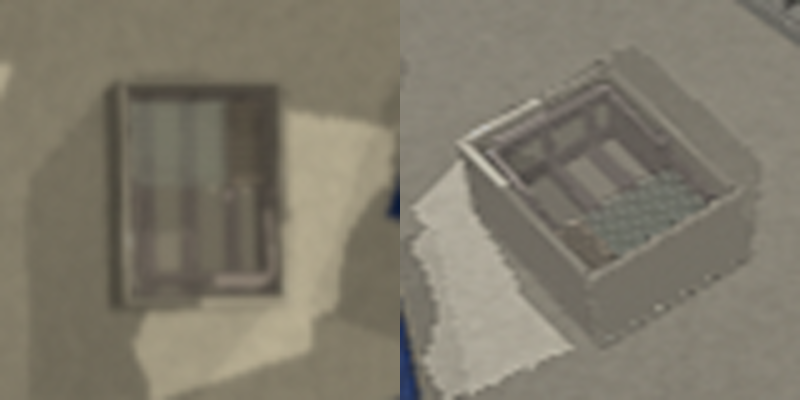

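The crop shows the dish aligned almost with the world. The slides (bluish) are on the far half and the handle loop is on the near half, with its bar near top crop (240,278), i.e. pixel (416,229). This matches the description. Next, the precise fits.

Run:
```python
from h import *
for n in("top","scene"):
    c=load(n+"0");P=cloud(c);ok=c["depth"]>0
    def fit(t,cx,cy,h,z0,z1):
        m=ok&(abs(P[...,0]-cx)<h)&(abs(P[...,1]-cy)<h)&(P[...,2]>z0)&(P[...,2]<z1)
        q=P[m]
        if len(q)<10: print(n,t,len(q));return
        (x,y),s,a=cv2.minAreaRect(q[:,:2].astype(np.float32)*1000)
        print(n,t,len(q),"c",round(x,1),round(y,1),"size",np.round(s,1),"ang",round(a,1),"z",np.median(q[:,2]).round(4), "q97",np.percentile(q[:,2],97).round(4))
    fit("rack dish",.535,-.235,.1,.045,.07)
    fit("spare",.52,.235,.1,.045,.07)
    fit("tray rim",.515,.005,.135,.009,.022)
    fit("tray floor?",.515,.005,.06,-.01,.022)
    m=ok&(abs(P[...,0]-.2)<.03)&(abs(P[...,1]+.2)<.1); print("bench z",np.median(P[m][:,2]),P[m][:,2].std())
    # image-edge based quad: gray-value mask of tray (brighter/greyer: low saturation)
    hsv=cv2.cvtColor(c["image"],cv2.COLOR_RGB2HSV)
    for t,p in(("bench",[.2,-.2,0]),("trayrim",[.615,0,.014]),("dish rim",[.475,-.235,.055])):
        u,v=proj(c,[p])[0].astype(int); print(t,u,v,hsv[v,u])
T=load("top0")["image"];S=load("scene0")["image"]
x=cv2.resize(T[165:275,270:440],None,fx=4.6,fy=4.6,interpolation=cv2.INTER_CUBIC)
cv2.imwrite("pics/crop2.png",cv2.convertScaleAbs(x,alpha=1.4)[...,::-1])
y=cv2.resize(S[170:280,210:360],None,fx=5.2,fy=5.2,interpolation=cv2.INTER_CUBIC)
cv2.imwrite("pics/crop3.png",cv2.convertScaleAbs(y,alpha=1.4)[...,::-1])
```

```text
top rack dish 477 c 535.9 -231.2 size [129.5  96.5] ang 0.0 z 0.0522 q97 0.0581
top spare 344 c 521.7 236.1 size [131.8  97.5] ang 19.7 z 0.0524 q97 0.0583
top tray rim 272 c 499.3 38.8 size [219.5 201.7] ang 4.0 z 0.0119 q97 0.018
top tray floor? 1914 c 515.2 4.7 size [120.4 118.5] ang 88.8 z 0.0021 q97 0.0075
bench z -0.0017762579108566712 0.002953905929561184
bench 397 335 [ 22  53 126]
trayrim 319 184 [ 23  51 126]
dish rim 410 233 [ 21  48 138]
scene rack dish 584 c 534.1 -231.1 size [ 98.4 135.8] ang 88.6 z 0.0538 q97 0.0586
scene spare 375 c 521.5 236.4 size [131.6 102.5] ang 20.7 z 0.0528 q97 0.0582
scene tray rim 392 c 500.3 36.4 size [220.7 201.6] ang 4.3 z 0.0129 q97 0.0177
scene tray floor? 1065 c 515.0 5.5 size [119.  119.6] ang 90.0 z 0.0048 q97 0.0084
bench z 0.0006430398435905982 0.0019867107992010227
bench 194 187 [ 23  33 131]
trayrim 329 224 [ 26  20 102]
dish rim 230 226 [ 23  29 175]
```

View pics/crop2.png

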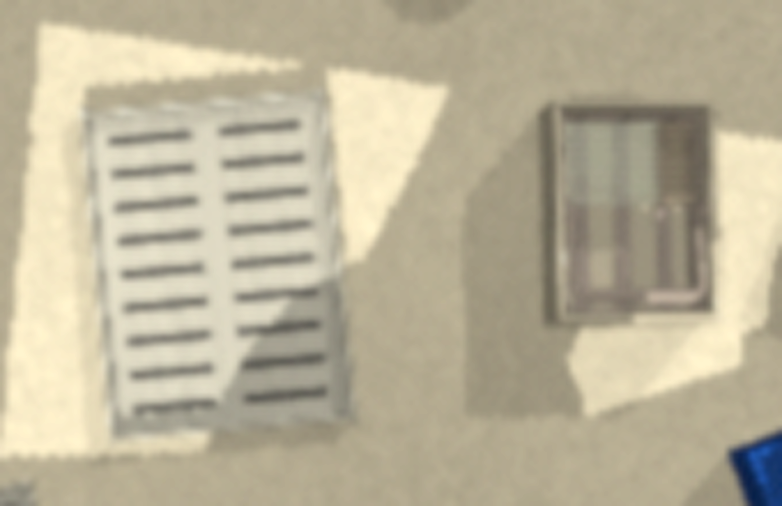

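View pics/crop3.png

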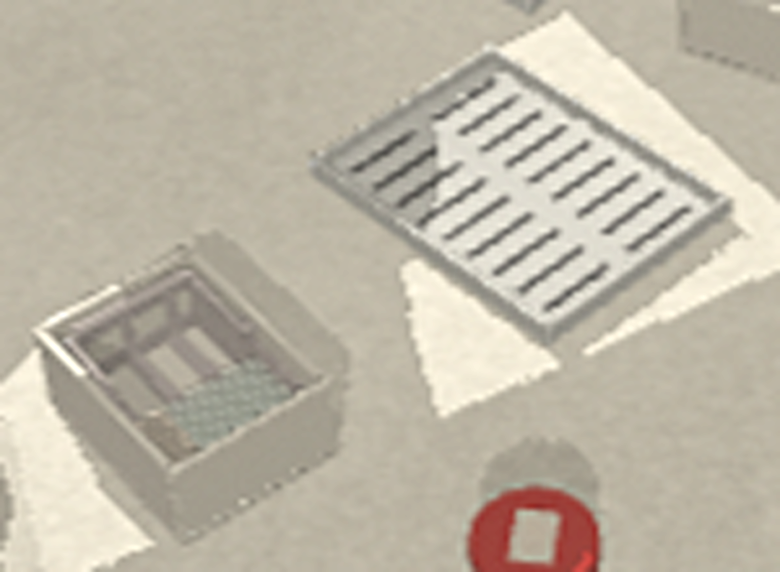

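Run:
```python
from h import *
T=load("top0");S=load("scene0")
def f(c,px,s,o,z):
    P=plane(c,np.array(px,float)/s+np.array(o)+(.5/s-.5),z)[:,:2]*1000
    (x,y)=P.mean(0); e=[np.linalg.norm(P[i]-P[(i+1)%4]) for i in range(4)]
    d=P[0]+P[1]-P[2]-P[3]; print(np.round([x,y],1),np.round(e,1),"long axis deg",np.degrees(np.arctan2(d[1],d[0])).round(1)); 
f(T,[(88,105),(322,92),(350,425),(113,438)],4.6,(270,165),.014)
f(S,[(548,335),(730,203),(492,50),(315,162)],5.2,(210,170),.014)  # far edge? 
f(T,[(555,103),(710,105),(712,315),(558,318)],4.6,(270,165),.055)
f(S,[(180,470),(347,350),(210,232),(37,328)],5.2,(210,170),.055)
# handle bar: end at (700,296)-(648,297) crop2 ; scene bar
z=.05
print(plane(T,np.array([(697,297),(648,297),(700,232)])/4.6+[270,165],z)*1000)
print(plane(S,np.array([(37,328),(85,372),(190,268),(245,325)])/5.2+[210,170],z)*1000)
# depth: tray as above-bench blob in each, after removing plane
for c in(T,S):
    P=cloud(c); hsv=cv2.cvtColor(c["image"],cv2.COLOR_RGB2HSV)
    roi=(abs(P[...,0]-.515)<.14)&(abs(P[...,1]-.005)<.11)
    m=(roi&(hsv[...,1]<35)).astype(np.uint8) if c is S else (roi&(hsv[...,1]<30)).astype(np.uint8)
    m=cv2.morphologyEx(m,cv2.MORPH_OPEN,np.ones((2,2),np.uint8));m=cv2.morphologyEx(m,cv2.MORPH_CLOSE,np.ones((5,5),np.uint8))
    k=max(cv2.findContours(m,0,1)[0],key=cv2.contourArea).reshape(-1,2)
    print("tray mask",cv2.minAreaRect((plane(c,k,.010)[:,:2]*1000).astype(np.float32)))
```

```text
[512.9  10.4] [139.1 197.5 139.1 197. ] long axis deg 3.1
[515.1  10.1] [145.1 195.7 142.5 194.9] long axis deg 3.4
[ 535.7 -229.5] [ 91.1 122.1  89.8 124.3] long axis deg -1.7
[ 532.2 -220.3] [109.3 118.3 107.6 128.5] long axis deg 0.8
[[ 483.5486932  -266.30492302   50.        ]
 [ 484.31232286 -237.53078956   50.        ]
 [ 521.2010102  -269.70585909   50.        ]]
[[ 467.96043388 -272.99330691   50.        ]
 [ 510.86987563 -271.20100345   50.        ]
 [ 483.62726996 -188.63104334   50.        ]
 [ 537.42729467 -191.19838477   50.        ]]
tray mask ((470.75177001953125, -27.305198669433594), (86.01009368896484, 45.249183654785156), 4.2986626625061035)
tray mask ((527.0040893554688, -1.2675018310546875), (279.294921875, 221.05270385742188), 0.3996625244617462)
```

```bash
cat >> h.py <<'E'
C=np.array([.5355,-.2312])   # dish centre
PX,PZ=C[0],.047             # pivot
def ori(phi,s=-1):          # tool z tilted phi deg: tip towards robot(-x) if phi>0; jaws along world y
    a=np.radians(phi); z=np.array([-np.sin(a),0,-np.cos(a)]); x=np.array([0,s,0.]); return R.from_matrix(np.c_[x,np.cross(z,x),z]).as_quat()
def hook(th,phi,d,gap=0):   # tip pose, bar on the finger's face, d behind the tip
    a,t=np.radians(phi),np.radians(th); bar=np.array([PX-.05*np.cos(t),PZ+.05*np.sin(t)])
    s=1 if phi>0 else -1; ax=np.array([np.sin(a),np.cos(a)]); n=s*np.array([-np.cos(a),np.sin(a)])
    p=bar-d*ax-(.0135+gap)*n; return [p[0],C[1],p[1]]
def down(yaw):              # pointing down, jaws along world angle yaw
    x=np.array([np.cos(yaw),np.sin(yaw),0]); z=np.array([0,0,-1.]); return R.from_matrix(np.c_[x,np.cross(z,x),z]).as_quat()
E
python3 - <<'E'
from h import *
f=lambda n,p,o:print(n,np.round(p,3),(lambda q:None if q is None else np.round(q,2))(r.solve_ik(p,o)))
for s in(-1,1):
    f("above",[.515,C[1],.13],ori(30,s)); 
    for th in(0,15,30,40): f(f"hook{th}",hook(th,30+.4*th,.014),ori(30+.4*th,s))
    for th in(25,45,70,90): f(f"push{th}",hook(th,-20,.010),ori(-20,s))
for y in(0,np.pi):
    f("grasp",[PX,C[1],.078],down(y)); f("up",[PX,C[1],.2],down(y)); f("place",[.514,.01,.078],down(y+.058))
E
```

```text
above [ 0.515 -0.231  0.13 ] [ 0.29  0.74 -0.08  1.4   0.16  1.52 -1.4 ]
hook0 [ 0.49  -0.231  0.028] [ 0.29  0.83 -0.06  1.53  0.17  1.31 -1.42]
hook15 [ 0.49  -0.231  0.041] [ 0.27  0.87 -0.04  1.44  0.17  1.45 -1.41]
hook30 [ 0.493 -0.231  0.053] [ 0.24  0.93 -0.02  1.34  0.17  1.59 -1.4 ]
hook40 [ 0.497 -0.231  0.06 ] [ 0.23  0.98 -0.    1.27  0.17  1.68 -1.39]
push25 [ 0.481 -0.231  0.054] [ 0.63  0.43 -0.22  2.24 -0.31  0.18 -0.83]
push45 [ 0.491 -0.231  0.068] [ 0.61  0.41 -0.21  2.21 -0.27  0.22 -0.88]
push70 [ 0.509 -0.231  0.08 ] [ 0.58  0.4  -0.2   2.17 -0.23  0.27 -0.95]
push90 [ 0.526 -0.231  0.083] [ 0.56  0.41 -0.19  2.13 -0.2   0.29 -0.99]
above [ 0.515 -0.231  0.13 ] [ 0.62  0.85 -0.7   1.36  0.49  1.65  1.44]
hook0 [ 0.49  -0.231  0.028] [ 0.63  0.93 -0.66  1.49  0.54  1.46  1.39]
hook15 [ 0.49  -0.231  0.041] [ 0.6   0.98 -0.67  1.4   0.54  1.61  1.39]
hook30 [ 0.493 -0.231  0.053] [ 0.57  1.04 -0.67  1.3   0.54  1.75  1.39]
hook40 [ 0.497 -0.231  0.06 ] [ 0.55  1.08 -0.68  1.23  0.54  1.85  1.4 ]
push25 [ 0.481 -0.231  0.054] [ 0.84  0.46 -0.49  2.22  0.37  0.2   1.65]
push45 [ 0.491 -0.231  0.068] [ 0.87  0.45 -0.54  2.19  0.38  0.25  1.63]
push70 [ 0.509 -0.231  0.08 ] [ 0.88  0.46 -0.59  2.14  0.41  0.3   1.59]
push90 [ 0.526 -0.231  0.083] [ 0.88  0.48 -0.61  2.1   0.45  0.33  1.53]
grasp [ 0.536 -0.231  0.078] [ 0.66  0.58 -0.49  1.81  0.35  0.84 -0.  ]
up [ 0.536 -0.231  0.2  ] [ 0.67  0.44 -0.5   1.68  0.24  1.08  0.1 ]
place [0.514 0.01  0.078] [ 0.35  0.52 -0.63  1.97  0.43  0.79 -0.48]
grasp [ 0.536 -0.231  0.078] [ 0.16  0.53  0.23  1.85 -0.16  0.77 -2.67]
up [ 0.536 -0.231  0.2  ] [-0.41  0.61  1.16  1.77 -0.61  1.17 -2.21]
place [0.514 0.01  0.078] [-0.87  0.72  1.15  2.06 -0.84  0.94 -2.34]
```

```bash
cat >> h.py <<'E'
def st(t):
    s=r.get_state(); print(t,"clk",round(s["clock"],2),"tcp",np.round(s["eef_pos"],4),"F",np.round(s["wrist_force"],1),"gap",round(s["finger_gap"],4))
E
python3 - <<'E'
from h import *
r.gripper_to(0.0,20)
r.move_ptp([.513,C[1],.16],ori(30)); st("above")
h=hook(0,30,.014)
r.movel([.513,C[1],h[2]],v=.12); st("in loop")
h=hook(0,30,.014,.003); r.movel(h,v=.06); st("under")
for th in(8,16,24,32,38):
    phi=30+.4*th; r.movel(hook(th,phi,.014),ori(phi),v=.05); st(th)
snap("top","top1");snap("scene","sc1")
c=load("top1");d=load("sc1")
x=cv2.resize(c["image"][165:255,355:455],(440,396),interpolation=2);y=cv2.resize(d["image"][170:280,190:290],(360,396),interpolation=2)
cv2.imwrite("pics/hook.png",cv2.convertScaleAbs(np.hstack([x,y]),alpha=1.4)[...,::-1])
E
```

```text
above clk 3.51 tcp [ 0.5124 -0.2329  0.1603] F [-0.1  0.4  0.2] gap 0.0008
in loop clk 4.76 tcp [ 0.5136 -0.2314  0.0288] F [ 0.3  0.5 -0.2] gap 0.0
under clk 5.25 tcp [ 0.4929 -0.2313  0.0269] F [ 0.4 -0.5 -1. ] gap 0.0004
8 clk 5.58 tcp [ 0.4903 -0.231   0.0344] F [-0.1  0.3 -0.8] gap 0.0005
16 clk 5.86 tcp [ 0.4903 -0.231   0.0409] F [ 0.  -0.9 -0. ] gap 0.0004
24 clk 6.14 tcp [ 0.4914 -0.2311  0.0474] F [ 0.2 -0.6 -0.7] gap 0.0005
32 clk 6.42 tcp [ 0.4934 -0.2312  0.0535] F [-0.5 -0.   0.2] gap 0.0005
38 clk 6.67 tcp [ 0.4956 -0.2312  0.0578] F [-0.7  0.7  0.4] gap 0.0001
```

View pics/hook.png

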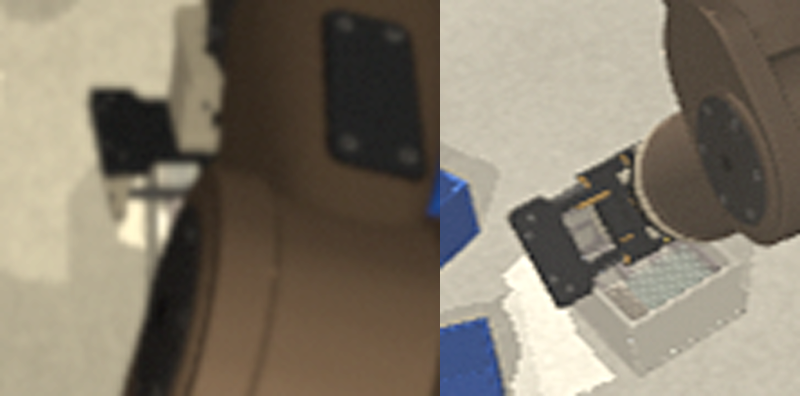

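The arm hides the bar in both views, so I withdraw the finger and look.

Run:
```python
from h import *
p=np.array(r.get_state()["eef_pos"])
r.movel(p+[.015,0,0],v=.08); r.movel(p+[.035,0,.09],ori(30),v=.15)
r.move_ptp([.38,C[1],.20],ori(0)); st("out")
c=snap("top","top2");d=snap("scene","sc2")
x=cv2.resize(c["image"][165:255,355:455],(440,396),interpolation=2);y=cv2.resize(d["image"][170:280,190:290],(360,396),interpolation=2)
cv2.imwrite("pics/hook2.png",cv2.convertScaleAbs(np.hstack([x,y]),alpha=1.4)[...,::-1])
```

```text
out clk 8.67 tcp [ 0.3798 -0.2311  0.1995] F [ 1.1  0.2 -0.1] gap 0.0007
```

View pics/hook2.png

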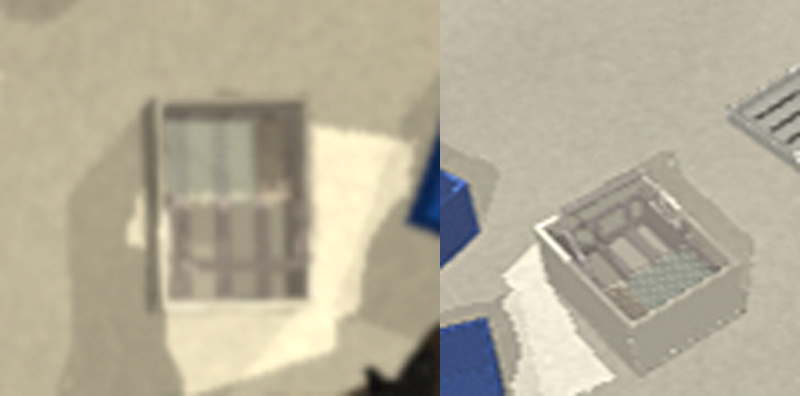

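Run:
```python
from h import *
T=load("top2");S=load("sc2")
pt=np.array([(190,265),(305,264)])/4.4+[355,165]-.4; ps=np.array([(640,172),(562,213)])-[440,0]; ps=ps/3.6+[190,170]-.4
for z in(.05,.06,.07,.08,.09): print(z,plane(T,pt,z)[:,:2].round(4).tolist(),plane(S,ps,z)[:,:2].round(4).tolist(), "x at theta",round(PX-np.sqrt(max(0,.0025-(z-PZ)**2)),4))
```

```text
0.05 [[0.4978, -0.2028], [0.4966, -0.2734]] [[0.4673, -0.1821], [0.4654, -0.2514]] x at theta 0.4856
0.06 [[0.4972, -0.201], [0.496, -0.271]] [[0.4768, -0.1872], [0.4749, -0.2556]] x at theta 0.4872
0.07 [[0.4966, -0.1992], [0.4955, -0.2687]] [[0.4862, -0.1922], [0.4844, -0.2598]] x at theta 0.4911
0.08 [[0.4961, -0.1974], [0.4949, -0.2664]] [[0.4957, -0.1972], [0.4938, -0.2641]] x at theta 0.4979
0.09 [[0.4955, -0.1956], [0.4943, -0.264]] [[0.5051, -0.2022], [0.5033, -0.2683]] x at theta 0.51
```

Both views agree: the bar is at x=0.4955, y=-0.2315, z=0.080, which is about 41° up. I now push it from the robot side to the stop.

Run:
```python
from h import *
o=ori(-20)
r.move_ptp(hook(41,-20,.010,.030),o); st("pre")
r.movel(hook(41,-20,.010,.004),v=.08); st("near")
F0=r.get_state()["wrist_force"]
for th in(48,56,64,72,78,82,85,88,90,92,94,96):
    r.movel(hook(th,-20,.010),v=.05); F=r.get_state()["wrist_force"]-F0
    print(th,F.round(1),r.get_state()["eef_pos"].round(4))
    if th>80 and F[0]<-2.5: break
p=np.array(r.get_state()["eef_pos"]); r.movel(p+[-.03,0,.0],v=.1); r.movel(p+[-.14,0,.12],v=.25); r.move_ptp([.36,C[1]-.0,.22],down(0)); st("out")
c=snap("top","top3");d=snap("scene","sc3")
x=cv2.resize(c["image"][165:255,355:455],(440,396),interpolation=2);y=cv2.resize(d["image"][170:280,190:290],(360,396),interpolation=2)
cv2.imwrite("pics/up.png",cv2.convertScaleAbs(np.hstack([x,y]),alpha=1.4)[...,::-1])
```

```text
pre clk 9.54 tcp [ 0.4611 -0.2309  0.0552] F [ 0.1  0.3 -0.1] gap 0.0003
near clk 10.02 tcp [ 0.4854 -0.231   0.065 ] F [-0.8  0.7  0.1] gap 0.0002
48 [ 0.9 -0.4 -0.3] [ 0.4931 -0.2313  0.0704]
56 [ 0.7 -1.   0.1] [ 0.4988 -0.2313  0.0747]
64 [ 0.6 -0.5 -0.8] [ 0.5049 -0.2312  0.0782]
72 [ 0.9 -1.4  0.3] [ 0.5113 -0.2312  0.0807]
78 [ 1.3 -1.2 -0.3] [ 0.5163 -0.2312  0.0821]
82 [ 0.9 -0.9  0.2] [ 0.5195 -0.2312  0.0826]
85 [ 0.5 -1.1  0.2] [ 0.5221 -0.2312  0.0828]
88 [-1.6 -1.8 -1.7] [ 0.5242 -0.2311  0.0828]
90 [-1.4 -0.7 -0.4] [ 0.5262 -0.2311  0.0829]
92 [-1.4 -0.9 -0.3] [ 0.5281 -0.2312  0.083 ]
94 [-1.2 -0.7 -1.4] [ 0.5299 -0.2312  0.0829]
96 [-1.5 -0.9 -0. ] [ 0.5312 -0.2311  0.0825]
out clk 15.57 tcp [ 0.3601 -0.2307  0.2191] F [-0.3 -0.5  0.4] gap 0.0007
```

View pics/up.png

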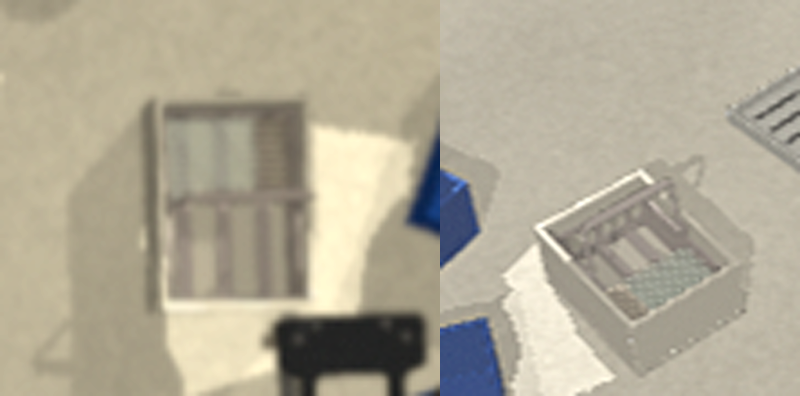

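Run:
```python
from h import *
T=load("top3");S=load("sc3")
pt=np.array([(178,198),(312,197)])/4.4+[355,165]-.4; ps=np.array([(676,181),(588,221)])-[440,0]; ps=ps/3.6+[190,170]-.4
for z in(.08,.09,.097,.105): print(z,plane(T,pt,z)[:,:2].round(4).tolist(),plane(S,ps,z)[:,:2].round(4).tolist())
for n,c in(("T",T),("S",S)):
    P=cloud(c);m=(c["depth"]>0)&(abs(P[...,1]-C[1])<.045)&(abs(P[...,0]-PX)<.04)&(P[...,2]>.08)&(P[...,2]<.12); q=P[m]
    print(n,len(q),np.median(q,0).round(4),np.ptp(q,0).round(3), "slope deg",np.degrees(np.polyfit(q[:,1],q[:,0],1)[0]).round(2))
    m=(c["depth"]>0)&(abs(P[...,0]-.535)<.1)&(abs(P[...,1]+.235)<.1)&(P[...,2]>.045)&(P[...,2]<.065);print(cv2.minAreaRect(P[m][:,:2].astype(np.float32)*1000))
```

```text
0.08 [[0.5359, -0.1918], [0.5346, -0.2724]] [[0.5214, -0.1826], [0.5133, -0.2543]]
0.09 [[0.535, -0.19], [0.5337, -0.27]] [[0.5306, -0.1878], [0.5225, -0.2587]]
0.097 [[0.5344, -0.1888], [0.5331, -0.2683]] [[0.537, -0.1915], [0.529, -0.2617]]
0.105 [[0.5337, -0.1874], [0.5324, -0.2664]] [[0.5443, -0.1956], [0.5364, -0.2652]]
T 87 [ 0.5334 -0.2329  0.0979] [0.008 0.079 0.014] slope deg -1.25
((534.6591796875, -231.74562072753906), (97.09184265136719, 127.9880142211914), 89.377685546875)
S 97 [ 0.5344 -0.2337  0.0992] [0.011 0.08  0.024] slope deg -0.3
((533.924560546875, -231.40707397460938), (98.88296508789062, 134.60614013671875), 88.93536376953125)
```

The bar is upright at (0.534, -0.2315, 0.098), as expected (0.097). The dish has not moved. The steady ~2 N at the end of the push fits the handle being against its stop. Now grasp, lift a little and check.

Run:
```python
from h import *
X,Y=.534,-.2315; o=down(0)
r.gripper_to(.05,40)
r.move_ptp([X,Y,.17],o); r.movel([X,Y,.079],v=.1); r.wait(.2); st("at bar")
r.gripper_to(0.0,40); r.wait(.3)
def F(t):
    f=[];
    for _ in range(6): f.append(r.get_state()["wrist_force"]); r.wait(.03)
    s=r.get_state(); print(t,round(s["clock"],2),np.mean(f,0).round(2),s["wrist_torque"].round(2),s["eef_pos"].round(4),round(s["finger_gap"],4))
F("gripped")
for z in(.003,.008,.015): r.movel([X,Y,.079+z],v=.03); F(z)
c=snap("top","top4");d=snap("scene","sc4")
y=cv2.resize(d["image"][150:280,180:310],(560,560),interpolation=2)
cv2.imwrite("pics/lift.png",cv2.convertScaleAbs(y,alpha=1.4)[...,::-1])
```

```text
at bar clk 18.62 tcp [ 0.5343 -0.2316  0.0796] F [-0.1  0.6  0. ] gap 0.0499
gripped 19.88 [-2.26  0.34  1.59] [ 0.05  0.43 -0.01] [ 0.5338 -0.2315  0.0789] 0.0065
0.003 20.33 [ 0.44 -0.21 -3.3 ] [-0.01 -0.1  -0.02] [ 0.534  -0.2315  0.0818] 0.0065
0.008 20.85 [ 0.05  0.04 -3.29] [-0.03 -0.11 -0.01] [ 0.5339 -0.2315  0.0869] 0.0063
0.015 21.43 [-0.21 -0.11 -3.45] [-0.02 -0.11 -0.  ] [ 0.5339 -0.2315  0.0939] 0.0066
```

View pics/lift.png

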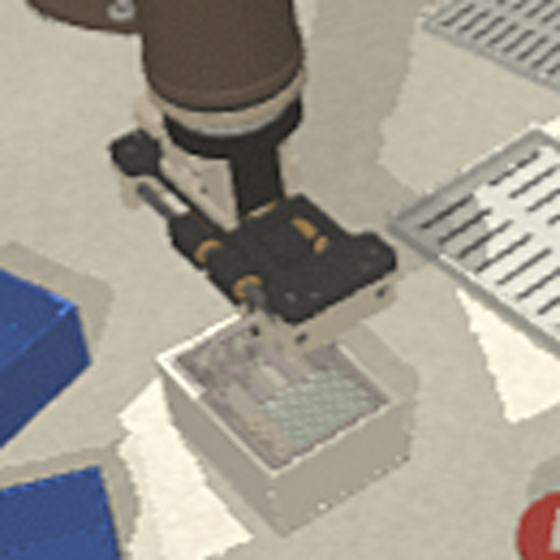

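Wrist load is 3.3 N, which matches 0.35 kg, with no lateral force. The rack is still inside the dish rim in the image, slides at (315,400). I lift clear and measure the level by depth.

Run:
```python
from h import *
r.movel([.534,-.2315,.175],v=.06); r.wait(.3); st("lifted")
d=snap("scene","sc5")
y=cv2.resize(d["image"][110:280,170:340],(590,590),interpolation=2)
cv2.imwrite("pics/lift2.png",cv2.convertScaleAbs(y,alpha=1.4)[...,::-1])
P=cloud(d)
b=.175+.019-.092; print("expected underside",b)
m=(d["depth"]>0)&(P[...,0]>.545)&(P[...,0]<.60)&(abs(P[...,1]+.2315)<.05)&(abs(P[...,2]-b-.029)<.02);q=P[m]
A=np.c_[q[:,0]-.57,q[:,1]+.2315,np.ones(len(q))]; k=np.linalg.lstsq(A,q[:,2],rcond=None)[0]; print(len(q),"slope deg x,y",np.degrees(k[:2]).round(2),"z",k[2].round(4),"resid",(A@k-q[:,2]).std().round(4))
m=(d["depth"]>0)&(abs(P[...,0]-.535)<.1)&(abs(P[...,1]+.235)<.1)&(P[...,2]>.045)&(P[...,2]<.063);print(cv2.minAreaRect(P[m][:,:2].astype(np.float32)*1000))
```

```text
lifted clk 23.33 tcp [ 0.5339 -0.2315  0.1749] F [ 0.1  0.3 -3.6] gap 0.0067
expected underside 0.10199999999999998
654 slope deg x,y [-6.05  1.6 ] z 0.1274 resid 0.007
((534.3089599609375, -231.62356567382812), (96.81024169921875, 133.9241485595703), 89.20498657226562)
```

View pics/lift2.png

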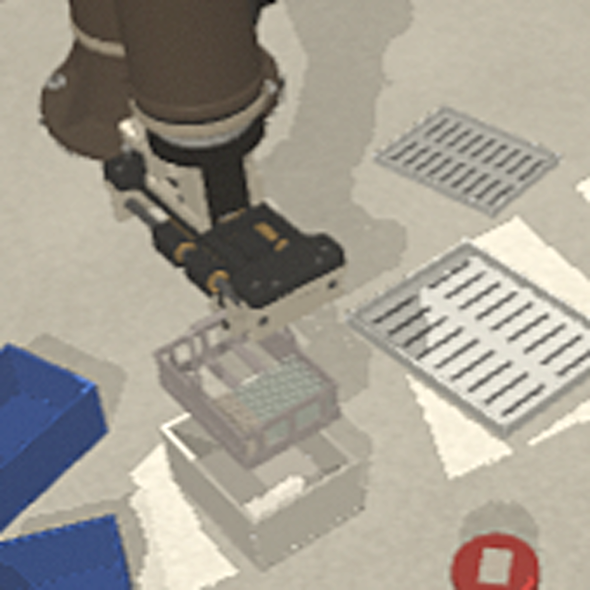

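Run:
```python
from h import *
d=load("sc5");s=590/170
def onY(px,y):
    D=rays(d,np.array(px)/s+[170,110]-.35)@rot(d).T;o=np.array(d["xyz"]);return (o+D*((y-o[1])/D[:,1])[:,None]).round(4)
a=onY([(157,355),(247,447)],-.273); b=onY([(163,428),(265,518)],-.2795); bb=onY([(168,395),(250,467)],-.273)
for n,k in(("rack top",a),("dish rim",b),("rack bottom",bb)): print(n,k.tolist(),"tilt",np.degrees(np.arctan2(k[1,2]-k[0,2],k[1,0]-k[0,0])).round(1))
P=cloud(d); M=(d["depth"]>0)&(abs(P[...,1]+.270)<.006)&(P[...,2]>.09)&(P[...,2]<.16)
q=P[M]
# upper envelope of near side wall per x bin
for lo in np.arange(.475,.595,.015):
    z=q[(q[:,0]>=lo)&(q[:,0]<lo+.015),2]
    if len(z)>3: print(round(lo+.0075,4),len(z),np.percentile(z,[5,50,95]).round(4))
```

```text
rack top [[0.4835, -0.273, 0.1386], [0.5998, -0.273, 0.1332]] tilt -2.7
dish rim [[0.4803, -0.2795, 0.0643], [0.6209, -0.2795, 0.0822]] tilt 7.3
rack bottom [[0.4876, -0.273, 0.1006], [0.599, -0.273, 0.1123]] tilt 6.0
0.4825 30 [0.1019 0.1236 0.1376]
0.4975 29 [0.1045 0.1231 0.1368]
0.5125 29 [0.1032 0.1213 0.1366]
0.5275 30 [0.1057 0.1257 0.1519]
0.5425 46 [0.1043 0.1301 0.1504]
0.5575 39 [0.1044 0.1226 0.138 ]
0.5725 38 [0.1025 0.1248 0.1379]
0.5875 59 [0.1018 0.1164 0.1377]
```

The depth envelope along the rack's side is flat over its full length (top 0.137–0.138, bottom ~0.102, as expected), so the rack is level. The plane and ray fits gave other slopes (-6° and -2.7°), but they mix slide gaps and hand-picked corners. The same hand-picked method shows 7° on the level dish rim. Carry it over and place it.

Run:
```python
from h import *
X,Y=.514,.010; o=down(.058)
r.movel([X,Y,.175],o,v=.10); st("over")
r.movel([X,Y,.09],v=.08); r.wait(.2); st("low")
f=lambda:np.mean([(r.get_state()["wrist_force"],r.wait(.03))[0] for _ in range(5)],0)
f0=f(); print(f0.round(2))
z=.084; r.movel([X,Y,z],v=.02)
while z>.073:
    g=f(); print(round(z,4),g.round(2))
    if g[2]>f0[2]+1.5: break
    z-=.001; r.movel([X,Y,z],v=.015)
st("down")
d=snap("scene","sc6"); P=cloud(d)
c=R.from_euler("z",.058).as_matrix()[:2,:2]; L=(P[...,:2]-[X,Y])@c
M=(d["depth"]>0)&(abs(L[...,1])<.048)&(abs(L[...,0])<.07)&(P[...,2]>.015)&(P[...,2]<.055); 
for lo in np.arange(-.06,.06,.015):
    zz=P[...,2][M&(L[...,0]>=lo)&(L[...,0]<lo+.015)&(L[...,1]<-.034)]
    if len(zz)>5: print(round(lo+.0075,4),len(zz),np.percentile(zz,[95]).round(4))
```

```text
over clk 25.96 tcp [0.514  0.0096 0.175 ] F [ 0.3  1.1 -2.6] gap 0.0064
low clk 27.37 tcp [0.5143 0.01   0.0904] F [-0.3 -0.9 -3.1] gap 0.0064
[ 0.05 -0.4  -3.21]
0.084 [-0.36 -0.14 -3.29]
0.083 [-0.11 -0.07 -3.35]
0.082 [ 0.06 -0.05 -3.1 ]
0.081 [ 0.43  0.1  -3.33]
0.08 [-0.08 -0.16 -3.11]
0.079 [ 0.03  0.16 -3.58]
0.078 [-0.04 -0.04 -3.18]
0.077 [-3.32 -0.87  8.75]
down clk 31.07 tcp [0.5141 0.01   0.0778] F [-3.2 -0.5  8.9] gap 0.0066
-0.0525 25 [0.0406]
-0.0375 21 [0.0417]
-0.0225 21 [0.0405]
-0.0075 28 [0.0523]
0.0075 34 [0.0503]
0.0225 25 [0.0419]
0.0375 24 [0.0409]
0.0525 32 [0.0423]
```

Run:
```python
from h import *
X,Y=.514,.010
r.movel([X,Y,.0777],v=.02); r.wait(.2); st("relieved")
r.gripper_to(.03); r.wait(.2); st("open")
r.movel([X,Y,.20],v=.1); r.move_ptp([.30,-.15,.30],down(0)); r.wait(.3); st("clear")
t=snap("top","top7"); d=snap("scene","sc7")
x=cv2.resize(t["image"][110:280,200:480],(660,400),interpolation=2)
cv2.imwrite("pics/final.png",cv2.convertScaleAbs(x,alpha=1.4)[...,::-1])
for n,c in(("top",t),("scene",d)):
    P=cloud(c);ok=c["depth"]>0
    for nm,cx,cy,h,z0,z1 in(("rack top",.514,.01,.085,.033,.048),("bar",.514,.01,.06,.085,.12),("dish",.535,-.2315,.09,.045,.065),("spare",.52,.235,.1,.045,.07),("cupA",.76,.11,.06,.06,.09),("cupB",.75,-.18,.06,.06,.09)):
        q=P[ok&(abs(P[...,0]-cx)<h)&(abs(P[...,1]-cy)<h)&(P[...,2]>z0)&(P[...,2]<z1)]
        if len(q)>10: print(n,nm,len(q),np.round(cv2.minAreaRect(q[:,:2].astype(np.float32)*1000)[0],1),np.round(cv2.minAreaRect(q[:,:2].astype(np.float32)*1000)[1],1),np.round(cv2.minAreaRect(q[:,:2].astype(np.float32)*1000)[2],1),np.median(q[:,2]).round(4))
```

```text
relieved clk 31.57 tcp [0.5141 0.0101 0.0779] F [-1.9  0.1  4.9] gap 0.0066
open clk 32.38 tcp [0.514  0.01   0.0777] F [0.5 0.7 0. ] gap 0.0297
clear clk 35.15 tcp [ 0.3004 -0.1497  0.2997] F [ 0.  -0.1 -0.7] gap 0.0296
top rack top 155 [514.9   9.6] [117.2  82.6] 3.2 0.0371
top bar 88 [514.9   9.7] [ 7.8 77.1] 3.3 0.0965
top dish 344 [ 535.  -231.7] [ 96.8 128.4] 89.7 0.0527
top spare 343 [521.7 236.1] [130.1  98.2] 19.2 0.0524
top cupA 395 [762.8 108.2] [56.5 61.4] 87.9 0.0683
top cupB 421 [ 754.  -181.9] [60.4 61.7] 25.5 0.0682
scene rack top 302 [514.5  10. ] [120.3  87.8] 3.6 0.0369
scene bar 67 [514.8   8.3] [ 9.2 77.2] 1.5 0.0986
scene dish 479 [ 534.6 -232.1] [ 97.3 134.3] 89.8 0.0536
scene spare 374 [520.4 236.3] [132.5 104. ] 19.7 0.0526
scene cupA 345 [761.7 108.9] [59.4 63. ] 42.3 0.0708
scene cupB 463 [ 753.7 -181.8] [57.8 62.4] 48.5 0.0704
```

View pics/final.png

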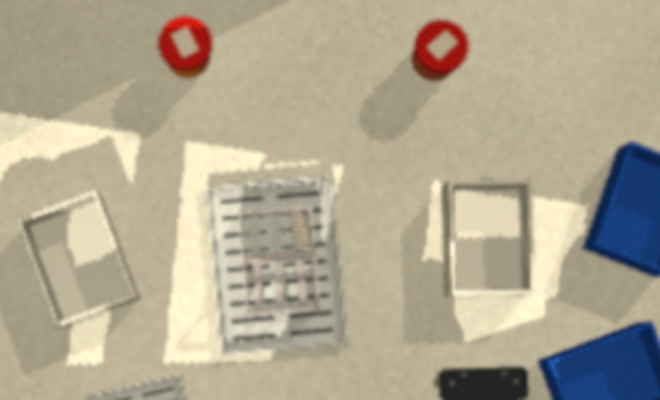

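The rack stands centred in the larger tray, with its slides near (275,232) in the crop. The dish at (490,238) is empty and in place, and the cups and spare dish are untouched.

```bash
python3 -c "
from h import *
r.hand_in(); st('done')"
```

```text
the job is handed in; nothing more can be done
the job is handed in; nothing more can be done
```

The rack is out of its dish and standing on the larger draining tray, released and with the gripper clear. I handed the job in at about 35 s of robot time, and no verdict is reported.

**What I did:** I hooked the folded handle up with the closed, tilted fingers, then pushed it to its stop from the robot side. I gripped the bar, lifted the rack straight up, carried it over and set it down. Contact was about 12 N at touchdown, and I eased it before letting go.

**Last checks:**
- **Rack on tray:** centre (514.9, 9.6) mm at 3.2° yaw, against about (514, 10) mm and 3.3° for the tray. Its top edge was level to about 2 mm along its length when set down, and the handle was upright.
- **Dish:** at (535, -232) mm, within about 1 mm of where it started.
- **Other things:** the spare dish is within about 1 mm of its first fit, and the two cups look undisturbed. I did not re-measure the reagent bottle; nothing went near it.

**Checks that disagreed:**
- **Level while carried:** two rough tilt fits gave about -6° and -3°. I set them aside because the hand-picked corner method also read 7° on the level dish rim. The depth profile along the rack's side, and the one taken on the tray, both showed it level.
- **End of the handle push:** the force stayed near 2 N instead of rising sharply. The rack was probably rocking slightly in the dish at that moment; afterwards it sat normally.

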